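# Nest the small milk pan in the large one and put the lid on

## Task

Put the milk pans together for the cupboard: take the small pan from under the shelf and stand it inside the large pan, with its handle lying in one of the large pan's two pouring lips so that it sits level on the bottom. Then put the lid flat on the large pan, where it must lie fully home on the rim. Lower both into place rather than dropping them, leave the large pan standing, and do not disturb the spice jar, the salt mill or the tin.

Things in the scene. Friction and masses are not known exactly. Their poses are not given: they have to be found in the camera images.
- small_pan_centre (a point): Small steel milk pan, loose, 0.17 kg (+-25 %), on the worktop under the shelf, handle towards the shelf's front. Point on its axis half-way up, 26 mm above the underside. z up the axis; x along the handle, away from the pan; y to one of its own shallow lips (not used). 92 mm across (102 over its lips), 52 mm high.
- small_pan_handle (a point): Middle of the small pan's handle grip, 93 mm from its axis along x, 25 mm higher than small_pan_centre; same axes. Level straight grip 16 mm wide, 10 mm thick, 62 to 118 mm from the axis, its end about in line with the shelf's front edge; pinch it across its width. From the pan to the grip a shank 10 mm wide, 6 mm thick. Underside of both 46 mm above the pan's underside.
- large_pan_mouth (a point): Large steel milk pan, loose, 0.60 kg, on the open worktop. Centre of its mouth at rim height, 62 mm above its underside. z up; x along its handle (18 mm wide, 76 to 150 mm from the axis, top 59 mm above the underside), roughly towards the robot; +y and -y to its two pouring lips. 118 mm across outside, 113 inside, floor 3 mm. With the small pan home, small_pan_centre is 33 mm below.
- lip_a (a point): Bottom of the large pan's pouring lip on its +y side: a dip in the rim, 59 mm from the axis, 15 mm below the rim, flat over 20 mm of width, sides rising to the full rim at 38 mm of width; the lip bulges 6 mm outwards. The small pan's shank passes 2 mm above it when the small pan stands on the floor, axes together (about 10 mm play). Elsewhere the shank rides on the rim and the pan lies crooked.
- lip_b (a point): The same for the like lip on the large pan's -y side. Either lip will do; one that faces the shelf leaves less room for a leaning gripper. Beware the fixed wall cabinet above the worktop at the back left: its underside is 460 mm above the worktop, its front edge 0.54 m ahead of the robot, its right-hand side 0.10 m to the left of the robot's middle line.
- lid_knob (a point): Lid of the large pan, loose, 0.13 kg, right way up on the open worktop. Centre of its black knob, 36 mm above its underside; z up. Knob 29 mm across, 13 mm high, on a stem; top 43 mm above the underside. Steel disc 126 mm across, its top 8 to 14 mm above the underside; under it a locating rim 104 mm across, 5 mm deep, drops into the pan's mouth (4 mm play all round). Home, the knob point is 31 mm above large_pan_mouth.
- shelf: Fixed shelf standing askew at the right: wooden board 240 mm deep (x, from front to back), 320 wide (y), underside 220 mm and top 236 mm above the worktop, on tube frames 142 mm either side of its middle, front posts 26 to 46 mm behind the front edge. Origin on the worktop under its middle; front edge at x = -120 mm. An upright gripper over the small pan's handle would strike the board: lean it out past the front edge.
- spice_jar: Bystander: spice jar 41 mm across and 105 mm high on the shelf, at its right end; origin at the middle of its underside. Leave it alone.
- salt_mill: Bystander: small glass salt mill 44 mm across and 90 mm high on the shelf, left of its middle; origin at the middle of its underside. Leave it alone.
- tin: Bystander: food tin 75 mm across and 58 mm high on the worktop behind the pans; origin at the middle of its underside. Leave it alone.

How it is judged:
By the outcome, as a careful person would: the job done as asked, in the order asked, and still so for the second after the job is handed in, with the robot touching nothing.
It also fails if it takes over 67 s, if anything falls off the work surface, if the arm or the gripper's body presses on something with over 40 N, if the wrist force passes 120 N, or if a joint passes its speed limit or range.

## Robot

A 7-joint arm with a two-finger parallel gripper is mounted at the origin on a cart in front of the work surface, level with it; the furniture and walls round the work are solid. World frame = base frame: x ahead of the robot, y to its left, z up, the work surface at z = 0. Lengths are in m, angles in rad, forces in N, time in s.
With the tool pointing down it reaches from about 0.4 to 0.85 m from the base axis. Payload 4.5 kg.
Tool frame: the origin (TCP) lies midway between the tips of the shut fingers; the grasp point (between the pads) lies r.grip_depth behind it (r.grip_depth is the distance from the TCP to the grasp point, in m); z points along the fingers, y is the line along which they close (so a half turn about z gives the same grasp; the last joint's range is limited). The gripper opens to 88 mm and grips with 3 to 60 N. Pads are 18 mm wide; open, the fingers measure 123 mm over their backs; the gripper's body (75 mm by 187 mm) begins 45 mm behind the grasp point.
Start: joints at [1.286, 0.689, -0.195, 1.565, 0.157, 0.902, -0.215], TCP at [0.196, -0.594, 0.239] pointing down, gripper open.
Joint ranges: [-3.01, 3.01], [-0.46, 2.08], [-1.47, 1.51], [0.13, 2.56], [-1, 4.14], [0.04, 2.09], [-2.66, 2.66]. Speed limits (rad/s): [2.57, 2.57, 3.14, 3.14, 3.14, 3.14, 3.14].

## Interface

Orientations are given as a rotation vector (axis times angle).
In Python, from cell import r gives the robot as it stands. The module is installed in compiled form; this text tells all that it offers.
- The arm moves only by the shell command python3 -m inch 'ROWS'. ROWS is JSON, a list of rows, each an object of numbers: "ax", "ay", "az": the turn, a rotation vector about the tool's x, y, z in degrees; "dx", "dy", "dz": the shift along the tool's x, y, z in mm; "claw": the finger opening in mm, from 0 to 88.1. A call has 1 to 12 rows; each row is the pose to reach, as a shift and turn from the pose commanded when the call began, along the tool's axes at that moment; what a row does not reach only later rows make up. A row lasts 1/12 s, in which the tool goes at most 41.7 mm and 7.16 degrees, less where a joint would pass 70% of its speed; a pose out of reach is approached as far as the arm can. A call with a gripper value outside its range is refused whole. The fingers move at their own pace and stop on an object; the grip force is fixed at half the most. Time passes only in rows, so rows that repeat a pose let the fingers close. It gives the time, the measured TCP pose, the force, the opening and the grip force at its end, in the units of the state.
- r.get_state(): the state, without advancing time (a new reading comes with each control period).
- r.get_image(name): name is "scene" or "top" or "wrist"; returns the picture (384x512x3 uint8, red, green, blue); there is no depth.
- r.camera_params(name): a dict with "fx", "fy", "cx", "cy" (pixels), "R" (3x3) and "t" (3): a world point X has camera coordinates R X + t; the wrist camera has in their place "mount" (4x4, takes a point from camera to tool coordinates, whose origin is the TCP and whose axes are the flange's). Camera axes: x right, y down, z forward; pixel columns grow to the right and rows downward; lengths in m; the calibration is good to about 2 mm. The wrist camera is an equidistant fisheye: a pixel r from the principal point sees the ray r / f radians off the axis. A picture is of the moment at which its call begins: read the wrist's pose just before it. camera_params takes no time and is no camera call.
- r.job_done(): hands the job in; it is judged then, once.
Trained networks look in the newest picture that a camera, given by its name, has taken for a name from the list of things; names that differ only in an ending like _2 or _b are one class to them, and where a whole thing is asked for, a point or a joint stands for the part that bears it (a point fixed in the world has none). Each returns a list of dicts, best first, with "p" (0 to 1); they miss things now and then, are a little off and sometimes report something else, mostly with a low value. They report only what shows in the picture. A call takes as long as a camera call.
- r.boxes_of(label, camera): "rect" ([left, top, width, height] in pixels, round what is visible of it).
- r.masks_of(label, camera): "mask" (384x512 bool, what is visible of it) and "rect" ([left, top, width, height] in pixels, round what is visible of it).
The state is a dict: "clock": time; "joints": joint angles; "joint_velocities": joint speeds; "joint_efforts": joint torques, N m; "tcp_pos": TCP position; "orientation": TCP orientation; "ft_force": force on the tool from outside, world axes, zero at the start; "moment": the same for the moment, N m; "grip_width": finger opening in m; "gripper_force": force on a finger pad.
Only numpy, scipy, OpenCV 4.12 (cv2) and the standard library are available. Lean on these libraries where they do the work, as an engineer would, in place of code of your own. Each camera call takes 0.05 s, during which the arm holds its last target. There are 200 camera calls.

## Working session

There is one attempt and no reset: what is moved stays moved. The work goes in short steps, Python scripts to look and compute and a shell command to move; the robot and the scene stay as the last step left them, time stands still between calls to the robot, and variables do not carry over. Pictures are saved under pics/ and viewed, at most 10 in all, crops included, and the job is handed in when it is done.

```bash
mkdir -p pics; python3 - <<'E'
from cell import r
import cv2,numpy as np
s=r.get_state(); print({k:np.round(v,3).tolist() for k,v in s.items()}, r.grip_depth)
for n in ["scene","top"]:
    im=r.get_image(n); cv2.imwrite(f"pics/{n}0.png",im[:,:,::-1])
    p=r.camera_params(n); print(n,p)
    for l in ["small_pan_centre","small_pan_handle","large_pan_mouth","lip_a","lid_knob","shelf","tin"]:
        print(l,[(np.round(d["rect"]).tolist(),round(d["p"],2)) for d in r.boxes_of(l,n)][:3])
a=cv2.imread("pics/scene0.png");b=cv2.imread("pics/top0.png")
print(r.camera_params("wrist"))
E
```

```text
{'clock': 0.0, 'joints': [1.286, 0.69, -0.194, 1.566, 0.157, 0.903, -0.215], 'joint_velocities': [0.0, 0.001, 0.001, 0.0, 0.0, -0.001, -0.002], 'joint_efforts': [-0.0, -52.756, -1.266, -15.343, -0.053, 0.006, 0.0], 'tcp_pos': [0.196, -0.593, 0.238], 'orientation': [-3.1, -0.499, 0.001], 'ft_force': [-0.302, -0.361, 0.144], 'moment': [-0.014, -0.015, 0.009], 'gripper_force': 0.0, 'grip_width': 0.088} 0.0187
scene {'fx': 398.35825383018397, 'fy': 398.35825383018397, 'cx': 253.29683568466206, 'cy': 189.7150175479587, 'R': array([[-0.76588544, -0.64271809, -0.01824708],
       [-0.29280761,  0.37390442, -0.88003363],
       [ 0.57243619, -0.66866206, -0.4745607 ]]), 't': array([0.43231889, 0.27339398, 0.76724387])}
small_pan_centre [([261.0, 175.0, 30.0, 28.0], 0.79), ([320.0, 82.0, 18.0, 39.0], 0.48), ([176.0, 267.0, 104.0, 64.0], 0.3)]
small_pan_handle []
large_pan_mouth [([176.0, 266.0, 105.0, 67.0], 0.56)]
lip_a [([175.0, 263.0, 107.0, 66.0], 0.57)]
lid_knob [([260.0, 238.0, 51.0, 31.0], 0.75), ([259.0, 175.0, 35.0, 27.0], 0.28)]
shelf [([226.0, 56.0, 128.0, 152.0], 0.83)]
tin [([186
[... 458 characters left out ...]
h [([166.0, 237.0, 44.0, 56.0], 0.74)]
lip_a [([165.0, 236.0, 49.0, 58.0], 0.79)]
lid_knob [([237.0, 221.0, 36.0, 39.0], 0.82)]
shelf [([253.0, 88.0, 123.0, 132.0], 0.83), ([288.0, 188.0, 5.0, 10.0], 0.28)]
tin [([213.0, 174.0, 21.0, 18.0], 0.9)]
{'fx': 297.3186396354542, 'fy': 297.3186396354542, 'cx': 251.26799959019942, 'cy': 192.26134791308505, 'mount': array([[ 1.35234264e-04, -9.64030611e-01, -2.65791203e-01,
         6.86634313e-02],
       [ 9.99999974e-01,  8.10335033e-05,  2.14888536e-04,
         4.93248891e-05],
       [-1.85621134e-04, -2.65791225e-01,  9.64030596e-01,
        -1.45431433e-01],
       [ 0.00000000e+00,  0.00000000e+00,  0.00000000e+00,
         1.00000000e+00]])}
```

View pics/scene0.png

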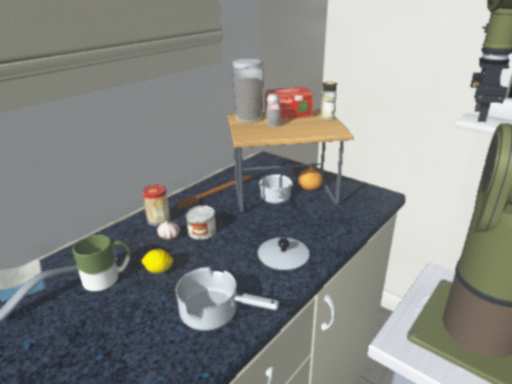

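View pics/top0.png

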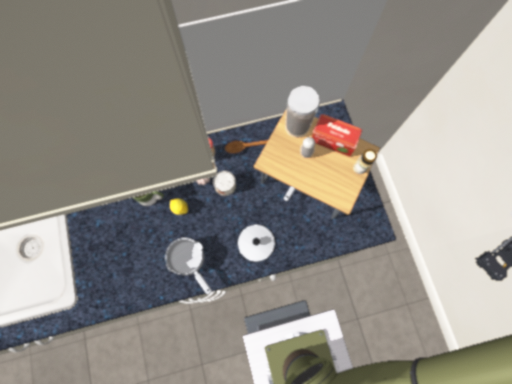

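The scene picture shows the large pan near (207,299), the lid near (284,252) and the small pan at (276,187) under the shelf. In the top picture the small pan's handle shows at (289,193), the large pan at (184,257) and the knob at (262,241).

```bash
cat > h.py <<'E'
from cell import r
import cv2,numpy as np
from scipy.spatial.transform import Rotation as Ro
def px(n,X):
    p=r.camera_params(n); c=p["R"]@np.asarray(X,float)+p["t"]; return np.array([p["fx"]*c[0]/c[2]+p["cx"],p["fy"]*c[1]/c[2]+p["cy"]])
def at(n,u,v,z):
    p=r.camera_params(n); d=p["R"].T@np.array([(u-p["cx"])/p["fx"],(v-p["cy"])/p["fy"],1]); o=-p["R"].T@p["t"]
    return o+d*(z-o[2])/d[2]
def wpose():
    s=r.get_state(); return Ro.from_rotvec(s["orientation"]).as_matrix(),np.array(s["tcp_pos"])
def wray(u,v,RT):
    p=r.camera_params("wrist"); M=p["mount"]; x,y=(u-p["cx"])/p["fx"],(v-p["cy"])/p["fy"]; t=np.hypot(x,y)
    d=np.array([x/t*np.sin(t),y/t*np.sin(t),np.cos(t)]) if t>0 else np.array([0,0,1.])
    return RT[1]+RT[0]@M[:3,3], RT[0]@M[:3,:3]@d
def wat(u,v,z,RT):
    o,d=wray(u,v,RT); return o+d*(z-o[2])/d[2]
def wpx(X,RT):
    p=r.camera_params("wrist"); M=p["mount"]; c=M[:3,:3].T@(RT[0].T@(np.asarray(X)-RT[1])-M[:3,3])
    t=np.arctan2(np.hypot(c[0],c[1]),c[2]); f=np.hypot(c[0],c[1]); return np.array([p["cx"]+p["fx"]*t*c[0]/f,p["cy"]+p["fx"]*t*c[1]/f])
E
python3 - <<'E'
from h import *
print("knob top",at("top",262,241,.036),"scene",at("scene",284,243,.036))
print("pan",at("top",184,257,.05), "hand end",at("top",208,291,.057), at("scene",276,303,.057))
print("sp handle",at("top",286,198,.051),at("top",293,188,.051))
print("shelf corners",[at("top",u,v,.236).round(3) for u,v in[(254,167),(348,211),(379,153),(287,108)]])
print("small pan scene", at("scene",276,180,.052),at("scene",276,199,0))
a=cv2.imread("pics/scene0.png");b=cv2.imread("pics/top0.png")
c=np.hstack([cv2.resize(b[160:300,150:300],None,fx=2.6,fy=2.6,interpolation=2),cv2.resize(a[160:300,170:320],None,fx=2.6,fy=2.6,interpolation=2)[:364]])
print(c.shape);cv2.imwrite("pics/c1.png",c)
E
```

```text
knob top [0.4305895  0.01516979 0.036     ] scene [0.43254578 0.03971629 0.036     ]
pan [0.44539707 0.28415504 0.05      ] hand end [0.31603462 0.23033583 0.057     ] [0.31296744 0.23020846 0.057     ]
sp handle [ 0.55295036 -0.10628632  0.051     ] [ 0.5818113  -0.14082471  0.051     ]
shelf corners [array([ 0.628, -0.01 ,  0.236]), array([ 0.422, -0.243,  0.236]), array([ 0.572, -0.397,  0.236]), array([ 0.796, -0.166,  0.236])]
small pan scene [ 0.63350913 -0.19320448  0.052     ] [ 0.61646718 -0.1714539   0.        ]
(364, 780, 3)
```

View pics/c1.png

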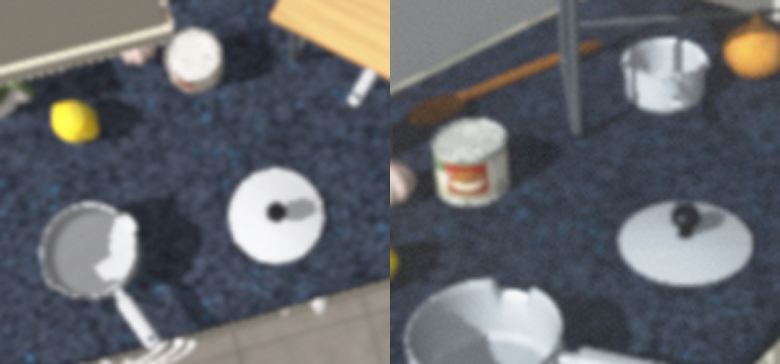

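The enlarged crops put the dark knob at top (256.5,241.5) and scene (283.5,243.5). The large pan's handle points to the robot, with a rim notch showing on the far side. The small pan's handle points out from the shelf's front.

```bash
cat >> h.py <<'E'
def tool(xaz,lean=0):
    "tool rotation: x horizontally along azimuth xaz (deg), leaning 'lean' deg so body goes towards +xaz"
    a=np.radians(xaz);l=np.radians(lean);h=np.array([np.cos(a),np.sin(a),0]);k=np.array([0,0,1.])
    z=-h*np.sin(l)-k*np.cos(l); x=h*np.cos(l)-k*np.sin(l); return np.column_stack([x,np.cross(z,x),z])
def rel(R,p,cmd=None):
    R0,p0=cmd or wpose(); print("d mm",(R0.T@(np.asarray(p)-p0)*1e3).round(1),"a deg",np.degrees(Ro.from_matrix(R0.T@R).as_rotvec()).round(2))
E
python3 - <<'E'
from h import *
print("knob",at("top",256.5,241.5,.036),at("scene",283.5,243.5,.036))
R0=wpose()[0]; print(np.degrees(np.arctan2(R0[1,0],R0[0,0])))
rel(tool(50),[.28,-.35,.36]); rel(tool(100),[.40,.13,.32])
E
```

```text
knob [0.43389473 0.03395559 0.036     ] [0.43228377 0.04213352 0.036     ]
18.263262514048407
d mm [ 156.2 -204.9 -121.3] a deg [  0.    -0.   -31.74]
d mm [ 420.5 -623.1  -81.3] a deg [  0.    -0.   -81.74]
```

```bash
python3 -m inch '[{"dx":80,"dy":-105,"dz":-121,"az":-16},{"dx":156,"dy":-205,"dz":-121,"az":-32},{"dx":156,"dy":-205,"dz":-121,"az":-32},{"dx":156,"dy":-205,"dz":-121,"az":-32},{"dx":156,"dy":-205,"dz":-121,"az":-32},{"dx":156,"dy":-205,"dz":-121,"az":-32},{"dx":420,"dy":-623,"dz":-81,"az":-82},{"dx":420,"dy":-623,"dz":-81,"az":-82},{"dx":420,"dy":-623,"dz":-81,"az":-82},{"dx":420,"dy":-623,"dz":-81,"az":-82},{"dx":420,"dy":-623,"dz":-81,"az":-82},{"dx":420,"dy":-623,"dz":-81,"az":-82}]'
python3 - <<'E'
from h import *
print(wpose()[1],r.get_state()["joints"]); rel(tool(100),[.40,.13,.32])
E
```

```text
[ 0.19592581 -0.59350762  0.23874589] [ 1.28581015  0.68909962 -0.19461817  1.56529068  0.15726716  0.90254792
 -0.215147  ]
d mm [ 420.5 -623.1  -81.3] a deg [  0.    -0.   -81.74]invalid input
```

```bash
python3 -m inch '[{"ax":0,"ay":0,"az":-16,"dx":80,"dy":-105,"dz":-121,"claw":88},{"ax":0,"ay":0,"az":-32,"dx":156,"dy":-205,"dz":-121,"claw":88},{"ax":0,"ay":0,"az":-32,"dx":156,"dy":-205,"dz":-121,"claw":88},{"ax":0,"ay":0,"az":-32,"dx":156,"dy":-205,"dz":-121,"claw":88},{"ax":0,"ay":0,"az":-32,"dx":156,"dy":-205,"dz":-121,"claw":88},{"ax":0,"ay":0,"az":-32,"dx":156,"dy":-205,"dz":-121,"claw":88},{"ax":0,"ay":0,"az":-82,"dx":420,"dy":-623,"dz":-81,"claw":88},{"ax":0,"ay":0,"az":-82,"dx":420,"dy":-623,"dz":-81,"claw":88},{"ax":0,"ay":0,"az":-82,"dx":420,"dy":-623,"dz":-81,"claw":88},{"ax":0,"ay":0,"az":-82,"dx":420,"dy":-623,"dz":-81,"claw":88},{"ax":0,"ay":0,"az":-82,"dx":420,"dy":-623,"dz":-81,"claw":88},{"ax":0,"ay":0,"az":-82,"dx":420,"dy":-623,"dz":-81,"claw":88}]'
python3 - <<'E'
from h import *
print(wpose()[1],r.get_state()["joints"]); rel(tool(100),[.40,.13,.32])
E
```

```text
clock: 1.8
tcp_pos: [0.3305, -0.1385, 0.3337]
orientation: [2.151, 2.288, -0.0]
ft_force: [1.9, 0.1, -0.7]
grip_width: 0.0876
gripper_force: 0.0
[ 0.3305231  -0.13851195  0.33374216] [ 0.83407753  0.24215928 -0.71123275  2.12670713  0.21310055  0.84018638
  0.05622555]
d mm [263.7  86.   13.5] a deg [ 0.05  0.07 -6.45]
```

```bash
python3 -m inch '[{"ax":0,"ay":0,"az":-6,"dx":264,"dy":86,"dz":13,"claw":88},{"ax":0,"ay":0,"az":-6,"dx":264,"dy":86,"dz":13,"claw":88},{"ax":0,"ay":0,"az":-6,"dx":264,"dy":86,"dz":13,"claw":88},{"ax":0,"ay":0,"az":-6,"dx":264,"dy":86,"dz":13,"claw":88},{"ax":0,"ay":0,"az":-6,"dx":264,"dy":86,"dz":13,"claw":88},{"ax":0,"ay":0,"az":-6,"dx":264,"dy":86,"dz":13,"claw":88},{"ax":0,"ay":0,"az":-6,"dx":264,"dy":86,"dz":13,"claw":88},{"ax":0,"ay":0,"az":-6,"dx":264,"dy":86,"dz":13,"claw":88},{"ax":0,"ay":0,"az":-6,"dx":264,"dy":86,"dz":13,"claw":88},{"ax":0,"ay":0,"az":-6,"dx":264,"dy":86,"dz":13,"claw":88}]'
python3 - <<'E'
from h import *
RT=wpose(); im=r.get_image("wrist"); cv2.imwrite("pics/w1.png",cv2.resize(im[:,:,::-1],None,fx=1.5,fy=1.5,interpolation=2)); np.savez("w1",R=RT[0],p=RT[1],im=im)
print(RT[1],r.get_state()["joints"].round(2))
for l in ["lid_knob","large_pan_mouth","lip_a","small_pan_handle","tin"]: print(l,[(np.round(d["rect"]).tolist(),round(d["p"],2)) for d in r.boxes_of(l,"wrist")][:3])
E
```

```text
clock: 2.63
tcp_pos: [0.4011, 0.1271, 0.3202]
orientation: [2.036, 2.392, -0.002]
ft_force: [0.8, 0.4, 0.3]
grip_width: 0.088
gripper_force: 0.0
[0.4010929  0.127144   0.32022638] [ 0.13  0.38 -0.76  2.    0.33  0.89 -0.65]
lid_knob [([225.0, 177.0, 76.0, 68.0], 0.77)]
large_pan_mouth [([199.0, 15.0, 150.0, 87.0], 0.85)]
lip_a [([195.0, 11.0, 152.0, 93.0], 0.72)]
small_pan_handle [([311.0, 303.0, 51.0, 26.0], 0.92)]
tin [([379.0, 182.0, 54.0, 51.0], 0.88)]
```

View pics/w1.png

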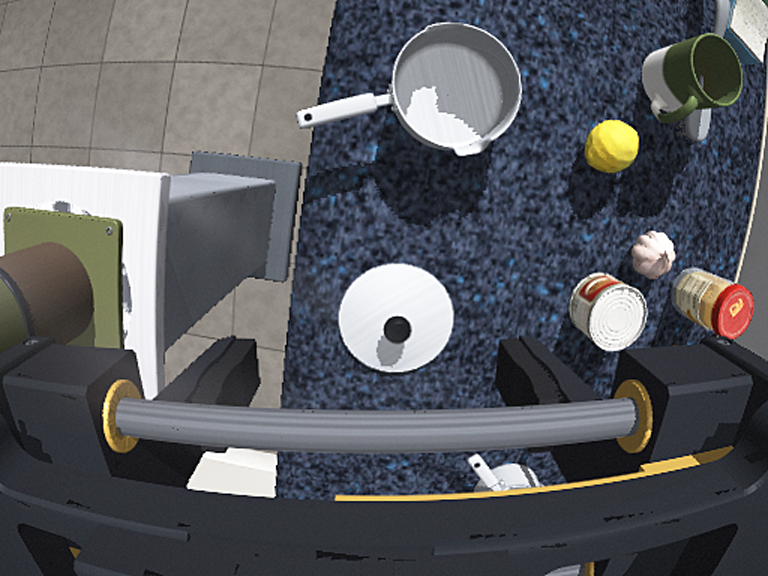

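The wrist picture (1.5x) shows the knob at (398,329), the large pan's rim circle from (393,88) to (521,90), lip_a at (470,152), the handle end at (300,120), and the small pan's handle from (474,458) to (500,488) under the hand.

```bash
python3 - <<'E'
from h import *
from scipy.optimize import least_squares
w=np.load("w1.npz"); RT=(w["R"],w["p"]); W=lambda u,v,z: wat(u/1.5,v/1.5,z,RT)
print("knob",W(398,329,.040), "lid centre",W(396.5,317,.009))
P=np.array([W(u,v,.062) for u,v in [(393,85),(398,63),(410,44),(430,29),(457,22.5),(485,29),(507,47),(520,75)]])
f=least_squares(lambda q:np.hypot(*(P[:,:2]-q[:2]).T)-q[2],[.44,.28,.059]);print("pan",f.x,f.fun.round(4))
c=f.x[:2]
h=W(299,120,.057)[:2];d=h-c;print("handle end r",np.hypot(*d),"az",np.degrees(np.arctan2(d[1],d[0])),"mid",[(lambda e:(np.hypot(*e).round(3),np.degrees(np.arctan2(e[1],e[0])).round(1)))(W(u,v,.059)[:2]-c) for u,v in[(308,118),(340,109),(378,100)]])
l=W(470,150,.047)[:2]-c;print("lip a",np.hypot(*l),np.degrees(np.arctan2(l[1],l[0])))
print("small handle end",W(473,456,.056),W(484,453,.056),W(478,455,.056),"further",W(498,486,.056))
E
```

```text
knob [0.43736447 0.03926507 0.04      ] lid centre [0.43671493 0.04138196 0.009     ]
pan [0.45171609 0.28475058 0.05931101] [ 0.0014 -0.0004 -0.0013 -0.0008  0.0007  0.0012  0.0003 -0.0011]
handle end r 0.14958471989706332 az -157.814252152985 mid [(np.float64(0.141), np.float64(-157.5)), (np.float64(0.111), np.float64(-157.9)), (np.float64(0.076), np.float64(-158.0))]
lip a 0.06173565863997398 -69.32159848600351
small handle end [ 0.54899555 -0.09623865  0.056     ] [ 0.56089452 -0.09075156  0.056     ] [ 0.55453887 -0.09425165  0.056     ] further [ 0.59335394 -0.13931982  0.056     ]
```

```bash
python3 - <<'E'
from h import *
R=tool(133,40); g=np.array([.571,-.113,.051]); p=g+R[:,2]*(r.grip_depth-.12); print(p); rel(R,p)
E
```

```text
[ 0.5265921  -0.06537835  0.1286003 ]
d mm [-209.8   93.   192.1] a deg [-11.83 -38.77 -32.47]
```

```bash
python3 -m inch '[{"ax":-3,"ay":-10,"az":-8,"dx":-35,"dy":15,"dz":10,"claw":60},{"ax":-6,"ay":-19,"az":-16,"dx":-80,"dy":35,"dz":40,"claw":60},{"ax":-9,"ay":-29,"az":-24,"dx":-120,"dy":53,"dz":80,"claw":60},{"ax":-12,"ay":-39,"az":-32,"dx":-160,"dy":70,"dz":120,"claw":60},{"ax":-12,"ay":-39,"az":-32,"dx":-160,"dy":70,"dz":120,"claw":60},{"ax":-12,"ay":-39,"az":-32,"dx":-190,"dy":85,"dz":160,"claw":60},{"ax":-12,"ay":-39,"az":-32,"dx":-210,"dy":93,"dz":192,"claw":60},{"ax":-12,"ay":-39,"az":-32,"dx":-210,"dy":93,"dz":192,"claw":60},{"ax":-12,"ay":-39,"az":-32,"dx":-210,"dy":93,"dz":192,"claw":60},{"ax":-12,"ay":-39,"az":-32,"dx":-210,"dy":93,"dz":192,"claw":60},{"ax":-12,"ay":-39,"az":-32,"dx":-210,"dy":93,"dz":192,"claw":60},{"ax":-12,"ay":-39,"az":-32,"dx":-210,"dy":93,"dz":192,"claw":60}]'
python3 - <<'E'
from h import *
RT=wpose(); im=r.get_image("wrist"); cv2.imwrite("pics/w2.png",cv2.resize(im[:,:,::-1],None,fx=1.5,fy=1.5,interpolation=2)); np.savez("w2",R=RT[0],p=RT[1],im=im)
print(RT[1],r.get_state()["joints"].round(2)); R=tool(133,40); g=np.array([.571,-.113,.051]); rel(R,g+R[:,2]*(r.grip_depth-.12))
E
```

```text
clock: 3.93
tcp_pos: [0.5269, -0.0643, 0.1295]
orientation: [0.997, 2.264, -0.358]
ft_force: [-0.3, -0.4, -0.4]
grip_width: 0.0598
gripper_force: 0.0
[ 0.52686209 -0.06425117  0.12950356] [-0.15  0.85 -0.32  2.37  1.92  0.95 -1.53]
d mm [ 1.  -1.8  1.8] a deg [ 0.09  0.3  -0.58]
```

View pics/w2.png

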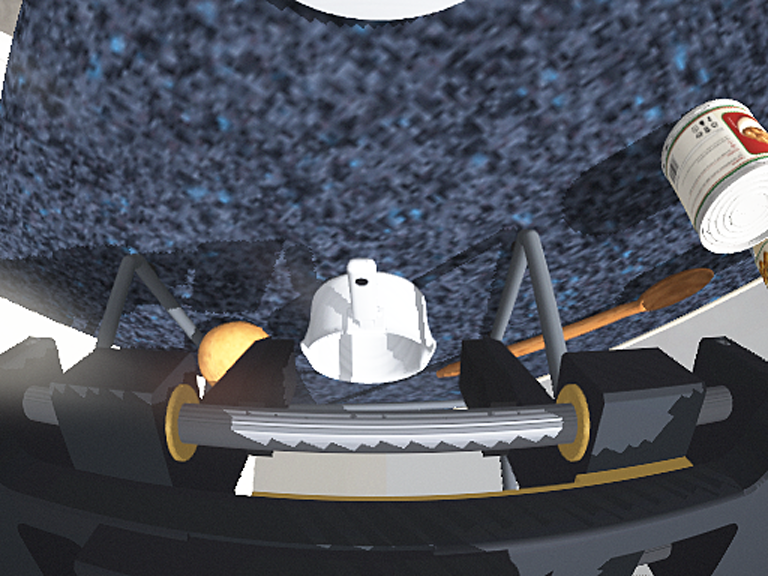

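The picture (1.5x) shows the small pan between the fingers: handle end at (361,261), hole (362,282), its lips at (301,352) and (435,346), far rim at (370,384); lid at the top edge.

```bash
python3 - <<'E'
from h import *
w=np.load("w2.npz"); RT=(w["R"],w["p"]); W=lambda u,v,z: wat(u/1.5,v/1.5,z,RT)
e=W(361,260,.056);a=W(301,351,.052);b=W(435,346,.052);f=W(371,384,.052);c=(a+b)/2
print("end",e,"lips",a,b,np.linalg.norm(a-b),"c",c,"far",f)
az=lambda d:np.degrees(np.arctan2(d[1],d[0])); print("az c-e",az(e-c),np.linalg.norm((e-c)[:2]),"az lips",az(a-b)-90,"az f-e",az(e-f),np.linalg.norm((e-f)[:2]))
print("handle sides", W(348,264,.056),W(374,262,.056),"hole",W(362,282,.056))
for q in [e+(f-e)/164*25]:
    print("grasp",q); 
E
```

```text
end [ 0.54418329 -0.09388505  0.056     ] lips [ 0.58539253 -0.20917835  0.052     ] [ 0.65210669 -0.13759874  0.052     ] 0.09784895755243905 c [ 0.61874961 -0.17338854  0.052     ] far [ 0.66579147 -0.22160608  0.052     ]
az c-e 133.16458177698667 0.1089997237547547 az lips -222.98505229148333 az f-e 133.59555199012686 0.17635534805333708
handle sides [ 0.54138606 -0.10093046  0.056     ] [ 0.5502332  -0.09066375  0.056     ] hole [ 0.55737492 -0.10826244  0.056     ]
grasp [ 0.56272113 -0.11335472  0.05539024]
```

```bash
python3 - <<'E'
from h import *
R=tool(134,40); g=np.array([.564,-.1145,.050]); rel(R,g+R[:,2]*r.grip_depth)
E
```

```text
d mm [  5.   -8.  120.2] a deg [-0.55  0.3  -1.35]
```

```bash
python3 -m inch '[{"ax":0,"ay":0,"az":-1,"dx":5,"dy":-8,"dz":25,"claw":60},{"ax":0,"ay":0,"az":-1,"dx":5,"dy":-8,"dz":50,"claw":60},{"ax":0,"ay":0,"az":-1,"dx":5,"dy":-8,"dz":70,"claw":60},{"ax":0,"ay":0,"az":-1,"dx":5,"dy":-8,"dz":85,"claw":60},{"ax":0,"ay":0,"az":-1,"dx":5,"dy":-8,"dz":100,"claw":60},{"ax":0,"ay":0,"az":-1,"dx":5,"dy":-8,"dz":110,"claw":60},{"ax":0,"ay":0,"az":-1,"dx":5,"dy":-8,"dz":120,"claw":60},{"ax":0,"ay":0,"az":-1,"dx":5,"dy":-8,"dz":120,"claw":60},{"ax":0,"ay":0,"az":-1,"dx":5,"dy":-8,"dz":120,"claw":60}]'
python3 - <<'E'
from h import *
RT=wpose(); im=r.get_image("wrist"); cv2.imwrite("pics/w3.png",cv2.resize(im[130:330,130:380,::-1],None,fx=2.4,fy=2.4,interpolation=2)); np.savez("w3",R=RT[0],p=RT[1],im=im)
print(RT[1],RT[1]-RT[0][:,2]*r.grip_depth,r.get_state()["joints"].round(2)); R=tool(134,40); g=np.array([.564,-.1145,.050]); rel(R,g+R[:,2]*r.grip_depth)
E
```

```text
clock: 4.73
tcp_pos: [0.5716, -0.1234, 0.0341]
orientation: [0.975, 2.274, -0.365]
ft_force: [0.2, -1.2, 0.1]
grip_width: 0.0603
gripper_force: 0.0
[ 0.57159897 -0.123403    0.0341009 ] [ 0.56334796 -0.11457206  0.04837064] [-0.    1.07 -0.28  2.26  2.16  1.   -1.57]
d mm [-1.5  0.5 -0.7] a deg [-0.58  0.24 -0.14]
```

View pics/w3.png

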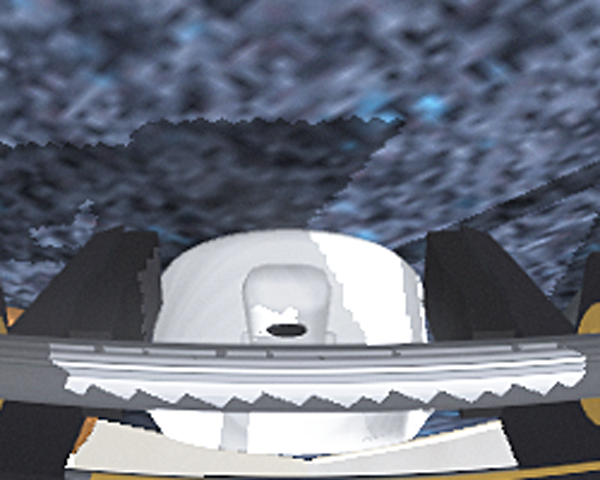

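The crop shows the handle end at (287,262), centred between the fingers at (160) and (427).

```bash
python3 - <<'E'
from h import *
w=np.load("w3.npz"); RT=(w["R"],w["p"]); g=RT[1]-RT[0][:,2]*r.grip_depth
for z in(.046,.056): 
  e=wat(287/2.4+130,(262 if z>.05 else 262)/2.4+130,z,RT); print(e,np.linalg.norm((e-g)[:2]))
print("hole",wat(287/2.4+130,329/2.4+130,.056,RT)-g)
E
python3 -m inch '[{"ax":0,"ay":0,"az":0,"dx":0,"dy":0,"dz":0,"claw":30},{"ax":0,"ay":0,"az":0,"dx":0,"dy":0,"dz":0,"claw":10},{"ax":0,"ay":0,"az":0,"dx":0,"dy":0,"dz":0,"claw":10},{"ax":0,"ay":0,"az":0,"dx":0,"dy":0,"dz":0,"claw":5},{"ax":0,"ay":0,"az":0,"dx":0,"dy":0,"dz":0,"claw":5},{"ax":0,"ay":0,"az":0,"dx":0,"dy":0,"dz":0,"claw":5},{"ax":0,"ay":0,"az":0,"dx":0,"dy":0,"dz":0,"claw":5},{"ax":0,"ay":0,"az":0,"dx":0,"dy":0,"dz":0,"claw":5},{"ax":0,"ay":0,"az":0,"dx":0,"dy":0,"dz":0,"claw":5},{"ax":0,"ay":0,"az":0,"dx":0,"dy":0,"dz":0,"claw":5}]'
```

```text
[ 0.55093346 -0.10189371  0.046     ] 0.017744306989925823
[ 0.53650619 -0.08639539  0.056     ] 0.038915358659073286
hole [-0.00701956  0.00705992  0.00762936]
clock: 5.62
tcp_pos: [0.5714, -0.1235, 0.0336]
orientation: [0.974, 2.274, -0.366]
ft_force: [0.5, 0.3, 0.3]
grip_width: 0.0149
gripper_force: 30.0
```

```bash
python3 -m inch '[{"ax":0,"ay":0,"az":0,"dx":-2,"dy":0,"dz":-2,"claw":5},{"ax":0,"ay":0,"az":0,"dx":-5,"dy":0,"dz":-6,"claw":5},{"ax":0,"ay":0,"az":0,"dx":-10,"dy":0,"dz":-12,"claw":5},{"ax":0,"ay":0,"az":0,"dx":-13,"dy":0,"dz":-15,"claw":5},{"ax":0,"ay":0,"az":0,"dx":-12,"dy":0,"dz":-20,"claw":5},{"ax":0,"ay":0,"az":0,"dx":-5,"dy":0,"dz":-30,"claw":5},{"ax":0,"ay":0,"az":0,"dx":5,"dy":0,"dz":-42,"claw":5},{"ax":0,"ay":0,"az":0,"dx":17,"dy":0,"dz":-54,"claw":5},{"ax":0,"ay":0,"az":0,"dx":28,"dy":0,"dz":-65,"claw":5},{"ax":0,"ay":0,"az":0,"dx":38,"dy":0,"dz":-74,"claw":5},{"ax":0,"ay":0,"az":0,"dx":46,"dy":0,"dz":-80,"claw":5},{"ax":0,"ay":0,"az":0,"dx":48,"dy":0,"dz":-82,"claw":5}]'
python3 - <<'E'
from h import *
s=r.get_state();print(wpose()[1],s["joints"].round(2),s["moment"].round(2))
im=r.get_image("scene");w=r.get_image("wrist");cv2.imwrite("pics/c4.png",np.hstack([cv2.resize(im[100:300,150:350,::-1],(400,400),interpolation=2),cv2.resize(w[140:340,150:350,::-1],(400,400),interpolation=2)]))
R=wpose(); np.savez("w4",R=R[0],p=R[1],im=w)
E
```

```text
clock: 6.62
tcp_pos: [0.5088, -0.056, 0.0648]
orientation: [0.971, 2.278, -0.363]
ft_force: [-0.4, 0.3, -1.2]
grip_width: 0.015
gripper_force: 30.0
[ 0.50879097 -0.05597469  0.06476689] [-0.17  1.03 -0.36  2.42  2.03  1.09 -1.72] [ 0.62  0.5  -0.01]
```

View pics/c4.png

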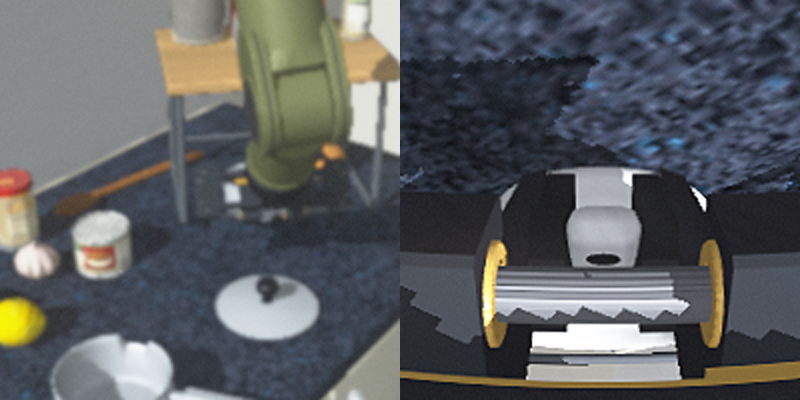

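The left half shows the pan hidden behind the wrist and the lid undisturbed at (268,305). The right half shows the handle end at (603,207) held between the pads, the pan hanging a little nose-down at most.

```bash
python3 - <<'E'
from h import *
T=tool(112.2,40); G=lambda R,g:np.array(g)+R[:,2]*r.grip_depth
R1=tool(125,40); rel(R1,G(R1,[.475,.04,.19])); rel(T,G(T,[.4154,.3737,.19]))
p=r.camera_params("scene");print(-p["R"].T@p["t"]); s=r.get_state()
w=np.load("w1.npz");print("tin",wat(608/1.5,315/1.5,.058,(w["R"],w["p"])))
E
```

```text
d mm [  -8.5   39.5 -138. ] a deg [5.23 0.26 6.83]
d mm [ 207.1  223.9 -322.1] a deg [13.48  0.3  16.62]
[-0.02803957  0.68866282  0.61258824]
tin [0.65568348 0.09375753 0.058     ]
```

```bash
python3 -m inch '[{"ax":1,"ay":0,"az":1,"dx":-1,"dy":5,"dz":-20,"claw":5},{"ax":2,"ay":0,"az":2,"dx":-3,"dy":12,"dz":-45,"claw":5},{"ax":3,"ay":0,"az":4,"dx":-5,"dy":20,"dz":-70,"claw":5},{"ax":4,"ay":0,"az":5,"dx":-6,"dy":30,"dz":-100,"claw":5},{"ax":5,"ay":0,"az":7,"dx":-8,"dy":40,"dz":-135,"claw":5},{"ax":7,"ay":0,"az":9,"dx":20,"dy":64,"dz":-158,"claw":5},{"ax":8,"ay":0,"az":10,"dx":50,"dy":90,"dz":-185,"claw":5},{"ax":9,"ay":0,"az":11,"dx":80,"dy":116,"dz":-212,"claw":5},{"ax":10,"ay":0,"az":13,"dx":110,"dy":142,"dz":-238,"claw":5},{"ax":11,"ay":0,"az":14,"dx":140,"dy":168,"dz":-264,"claw":5},{"ax":12,"ay":0,"az":15,"dx":165,"dy":190,"dz":-286,"claw":5},{"ax":13,"ay":0,"az":16,"dx":185,"dy":207,"dz":-304,"claw":5}]'
python3 - <<'E'
from h import *
T=tool(112.2,40); G=lambda R,g:np.array(g)+R[:,2]*r.grip_depth
s=r.get_state();print(s["joints"].round(2))
for z in(.19,.16): rel(T,G(T,[.4154,.3737,z]))
E
```

```text
clock: 7.72
tcp_pos: [0.4309, 0.3163, 0.1763]
orientation: [1.389, 2.087, -0.51]
ft_force: [1.4, 0.6, -0.7]
grip_width: 0.0151
gripper_force: 30.0
[-0.8   0.9  -0.45  1.68  0.84  1.36 -1.3 ]
d mm [ 36.2   7.8 -29.8] a deg [0.35 0.35 0.38]
d mm [55.6  7.7 -7. ] a deg [0.35 0.35 0.38]
```

```bash
python3 -m inch '[{"ax":0,"ay":0,"az":0,"dx":18,"dy":2,"dz":-3,"claw":5},{"ax":0,"ay":0,"az":0,"dx":32,"dy":4,"dz":-5,"claw":5},{"ax":0,"ay":0,"az":0,"dx":44,"dy":6,"dz":-6,"claw":5},{"ax":0,"ay":0,"az":0,"dx":52,"dy":8,"dz":-7,"claw":5},{"ax":0,"ay":0,"az":0,"dx":56,"dy":8,"dz":-7,"claw":5},{"ax":0,"ay":0,"az":0,"dx":56,"dy":8,"dz":-7,"claw":5},{"ax":0,"ay":0,"az":0,"dx":56,"dy":8,"dz":-7,"claw":5},{"ax":0,"ay":0,"az":0,"dx":56,"dy":8,"dz":-7,"claw":5}]'
python3 - <<'E'
from h import *
T=tool(112.2,40); G=lambda R,g:np.array(g)+R[:,2]*r.grip_depth
RT=wpose(); print(RT[1]-RT[0][:,2]*r.grip_depth); rel(T,G(T,[.4154,.3737,.16]))
im=r.get_image("scene");w=r.get_image("top");np.savez("w5",R=RT[0],p=RT[1],im=im,top=w)
cv2.imwrite("pics/c5.png",np.hstack([cv2.resize(im[160:360,130:330,::-1],(480,480),interpolation=2),cv2.resize(w[200:300,140:220,::-1],(320,480)[:1]+(400,),interpolation=2) if 0 else cv2.copyMakeBorder(cv2.resize(w[200:300,140:220,::-1],(320,400),interpolation=2),0,80,0,0,0)]))
E
```

```text
clock: 8.38
tcp_pos: [0.4206, 0.3609, 0.1456]
orientation: [1.387, 2.088, -0.509]
ft_force: [0.4, -0.2, 0.1]
grip_width: 0.015
gripper_force: 30.0
[0.41585095 0.3720291  0.1598643 ]
d mm [ 1.3  0.1 -1.2] a deg [0.44 0.38 0.43]
```

View pics/c5.png

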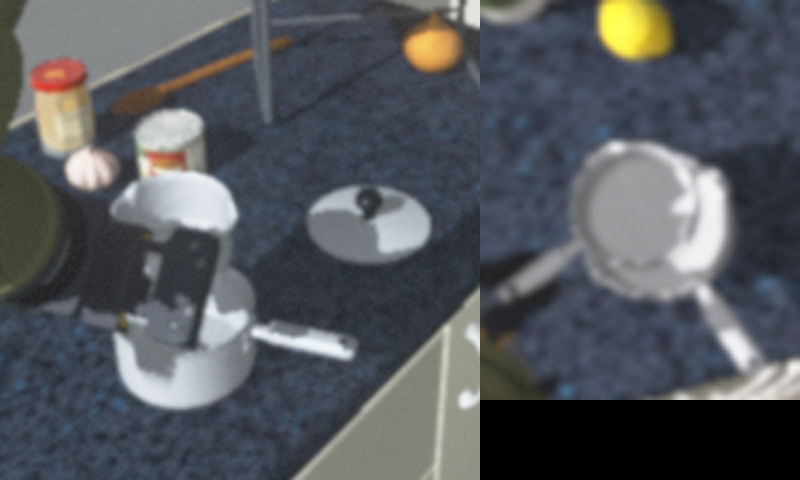

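The left half shows the held small pan over the large one with its lips at (112,212) and (238,208) and rim top at (178,172); the right half (top, 4x) shows the small pan's rim about (580..693, 150..267) inside the large rim (570..730, 140..298).

```bash
python3 - <<'E'
from h import *
w=np.load("w5.npz");R,p=w["R"],w["p"];g=p-R[:,2]*r.grip_depth
y=R[:,1]; h=np.array([R[0,0],R[1,0],0]);h/=np.linalg.norm(h);k=np.array([0,0,1.])
a=np.linspace(0,2*np.pi,361);lip=.046+.005*np.clip(1-(abs(np.abs(np.angle(np.exp(1j*a)))-np.pi/2)/.25)**2,0,1)
def rim(rho,dr,z=.001):
    d=np.radians(dr);hd=h*np.cos(d)+k*np.sin(d);kd=k*np.cos(d)-h*np.sin(d);yy=np.cross(kd,hd);c=g-rho*hd+z*kd
    return c+lip[:,None]*(np.cos(a)[:,None]*hd+np.sin(a)[:,None]*yy)
for rho in(.090,.095,.1):
  for dr in(0,4,8):
    q=np.array([px("scene",X) for X in rim(rho,dr)]);q=(q-[130,160])*2.4
    t=np.array([px("top",X) for X in rim(rho,dr)]);t=(t-[140,200])*4+[480,0]
    print(rho,dr,"scene L,R,T",q[:,0].min().round(),q[:,0].max().round(),q[:,1].min().round()," top LRTB",*t[:,0].min(keepdims=1).round(),t[:,0].max().round(),t[:,1].min().round(),t[:,1].max().round())
L=np.array([.4517,.2848,.062])+.0592*np.c_[np.cos(a),np.sin(a),0*a];t=(np.array([px("top",X) for X in L])-[140,200])*4+[480,0];print("large",t.min(0).round(),t.max(0).round())
def ov(n,o,s,img,cs):
    im=cv2.resize(img[o[1]:o[1]+cs[1],o[0]:o[0]+cs[0],::-1],None,fx=s,fy=s,interpolation=2)
    for P,c in cs[2]: cv2.polylines(im,[np.array([(px(n,X)-o)*s for X in P]).round().astype(int)],True,c)
    return im
C=[(rim(.095,0),(0,0,255)),(rim(.095,5),(0,255,0)),(L,(255,0,0))]
A=ov("scene",(165,220),5,w["im"],(80,110,C));B=ov("top",(150,225),5,w["top"],(80,60,C))
cv2.imwrite("pics/o5.png",np.hstack([A,cv2.copyMakeBorder(B,0,A.shape[0]-B.shape[0],0,0,0)]))
E
```

```text
0.09 0 scene L,R,T 107.0 229.0 175.0  top LRTB 561.0 681.0 148.0 269.0
0.09 4 scene L,R,T 108.0 229.0 184.0  top LRTB 562.0 682.0 150.0 269.0
0.09 8 scene L,R,T 109.0 229.0 194.0  top LRTB 563.0 683.0 152.0 270.0
0.095 0 scene L,R,T 110.0 231.0 171.0  top LRTB 566.0 686.0 144.0 265.0Traceback (most recent call last):
  File "<stdin>", line 10, in <module>
  File "h.py", line 5, in px
    p=r.camera_params(n); c=p["R"]@np.asarray(X,float)+p["t"]; return np.array([p["fx"]*c[0]/c[2]+p["cx"],p["fy"]*c[1]/c[2]+p["cy"]])
ValueError: time passes only in moves, steps and waits
```

```bash
python3 -m inch '[{"ax":0,"ay":0,"az":0,"dx":0,"dy":0,"dz":0,"claw":5}]' | head -1
python3 - <<'E'
from cell import r
import pickle; pickle.dump({n:r.camera_params(n) for n in("scene","top","wrist")},open("cam.pkl","wb"))
E
sed -i 's/r.camera_params(\(n\|"wrist"\))/CP[\1]/; 3a import pickle; CP=pickle.load(open("cam.pkl","rb"))' h.py
python3 - <<'E'
from h import *
w=np.load("w5.npz");R,p=w["R"],w["p"];g=p-R[:,2]*r.grip_depth
h=np.array([R[0,0],R[1,0],0]);h/=np.linalg.norm(h);k=np.array([0,0,1.])
a=np.linspace(0,2*np.pi,361);lip=.046+.005*np.clip(1-(abs(np.abs(np.angle(np.exp(1j*a)))-np.pi/2)/.25)**2,0,1)
def rim(rho,dr,z=.001):
    d=np.radians(dr);hd=h*np.cos(d)+k*np.sin(d);kd=k*np.cos(d)-h*np.sin(d);yy=np.cross(kd,hd);c=g-rho*hd+z*kd
    return c+lip[:,None]*(np.cos(a)[:,None]*hd+np.sin(a)[:,None]*yy)
L=np.array([.4517,.2848,.062])+.0592*np.c_[np.cos(a),np.sin(a),0*a];t=(np.array([px("top",X) for X in L])-[140,200])*4+[480,0];print("large",t.min(0).round(),t.max(0).round())
def ov(n,o,s,img,cs):
    im=cv2.resize(img[o[1]:o[1]+cs[1],o[0]:o[0]+cs[0],::-1],None,fx=s,fy=s,interpolation=2)
    for P,c in cs[2]: cv2.polylines(im,[np.array([(px(n,X)-o)*s for X in P]).round().astype(int)],True,c)
    return im
C=[(rim(.095,0),(0,0,255)),(rim(.095,5),(0,255,0)),(L,(255,0,0))]
A=ov("scene",(165,220),5,w["im"],(80,110,C));B=ov("top",(150,225),5,w["top"],(80,60,C))
cv2.imwrite("pics/o5.png",np.hstack([A,cv2.copyMakeBorder(B,0,A.shape[0]-B.shape[0],0,0,0)]))
E
```

```text
clock: 8.57
large [580. 149.] [722. 292.]
```

View pics/o5.png

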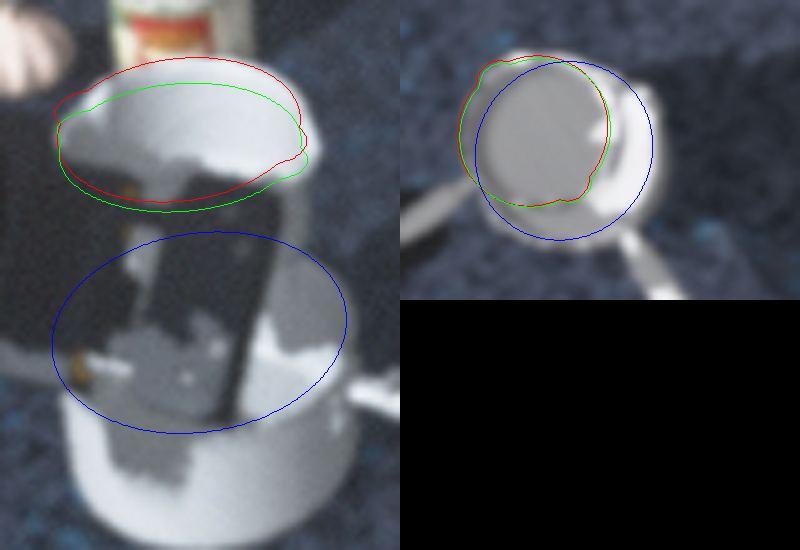

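The overlay shows level outline (red) agreeing with the small pan in both views, droop about nil, small pan a couple of mm too far ahead relative to the large rim (blue), whose offset both pans share. So lower with a small correction.

```bash
python3 - <<'E'
from h import *
T=tool(112.2,40); G=lambda R,g:np.array(g)+R[:,2]*r.grip_depth
print(r.get_state()["ft_force"])
for z in(.16,.10,.06,.052,.049): rel(T,G(T,[.4135,.374,z]))
E
```

```text
[-0.28830255 -0.28448223 -1.55416637]
d mm [ 1.5 -1.6 -1.4] a deg [0.47 0.32 0.45]
d mm [40.3 -1.6 44.3] a deg [0.47 0.32 0.45]
d mm [66.2 -1.7 74.8] a deg [0.47 0.32 0.45]
d mm [71.4 -1.7 80.9] a deg [0.47 0.32 0.45]
d mm [73.3 -1.7 83.2] a deg [0.47 0.32 0.45]
```

```bash
python3 -m inch '[{"ax":0,"ay":0,"az":0,"dx":4,"dy":-2,"dz":2,"claw":5},{"ax":0,"ay":0,"az":0,"dx":10,"dy":-2,"dz":9,"claw":5},{"ax":0,"ay":0,"az":0,"dx":17,"dy":-2,"dz":17,"claw":5},{"ax":0,"ay":0,"az":0,"dx":24,"dy":-2,"dz":25,"claw":5},{"ax":0,"ay":0,"az":0,"dx":31,"dy":-2,"dz":34,"claw":5},{"ax":0,"ay":0,"az":0,"dx":38,"dy":-2,"dz":42,"claw":5},{"ax":0,"ay":0,"az":0,"dx":45,"dy":-2,"dz":50,"claw":5},{"ax":0,"ay":0,"az":0,"dx":51,"dy":-2,"dz":57,"claw":5},{"ax":0,"ay":0,"az":0,"dx":56,"dy":-2,"dz":63,"claw":5},{"ax":0,"ay":0,"az":0,"dx":61,"dy":-2,"dz":69,"claw":5},{"ax":0,"ay":0,"az":0,"dx":64,"dy":-2,"dz":72,"claw":5},{"ax":0,"ay":0,"az":0,"dx":64,"dy":-2,"dz":72,"claw":5}]'
python3 - <<'E'
from h import *
T=tool(112.2,40); G=lambda R,g:np.array(g)+R[:,2]*r.grip_depth
RT=wpose();print(RT[1]-RT[0][:,2]*r.grip_depth,r.get_state()["moment"].round(2),r.get_state()["ft_force"].round(2))
for z in(.052,.049): rel(T,G(T,[.4135,.374,z]))
E
```

```text
clock: 9.57
tcp_pos: [0.417, 0.3631, 0.0479]
orientation: [1.386, 2.09, -0.51]
ft_force: [1.2, 0.4, -0.7]
grip_width: 0.0151
gripper_force: 30.0
[0.41233256 0.37420532 0.06213943] [0.73 0.23 0.04] [ 1.19  0.38 -0.75]
d mm [6.2 0.9 8.1] a deg [0.43 0.35 0.54]
d mm [ 8.1  0.9 10.4] a deg [0.43 0.35 0.54]
```

```bash
python3 -m inch '[{"ax":0,"ay":0,"az":0,"dx":1,"dy":0,"dz":2,"claw":5},{"ax":0,"ay":0,"az":0,"dx":2,"dy":0,"dz":3,"claw":5},{"ax":0,"ay":0,"az":0,"dx":3,"dy":0,"dz":4,"claw":5},{"ax":0,"ay":0,"az":0,"dx":4,"dy":0,"dz":5,"claw":5},{"ax":0,"ay":0,"az":0,"dx":5,"dy":0,"dz":6,"claw":5},{"ax":0,"ay":0,"az":0,"dx":5,"dy":0,"dz":7,"claw":5},{"ax":0,"ay":0,"az":0,"dx":6,"dy":0,"dz":7,"claw":5},{"ax":0,"ay":0,"az":0,"dx":6,"dy":0,"dz":7,"claw":5}]'
python3 - <<'E'
from h import *
RT=wpose();print(RT[1]-RT[0][:,2]*r.grip_depth,r.get_state()["moment"].round(2),r.get_state()["ft_force"].round(2))
E
```

```text
clock: 10.23
tcp_pos: [0.4173, 0.3634, 0.0396]
orientation: [1.386, 2.089, -0.508]
ft_force: [0.1, 0.5, -1.3]
grip_width: 0.0151
gripper_force: 30.0
[0.41256356 0.37451425 0.05381813] [ 0.69  0.15 -0.03] [ 0.11  0.47 -1.25]
```

```bash
python3 -m inch '[{"ax":0,"ay":0,"az":0,"dx":0.6,"dy":0,"dz":0.8,"claw":5},{"ax":0,"ay":0,"az":0,"dx":1,"dy":0,"dz":1.1,"claw":5},{"ax":0,"ay":0,"az":0,"dx":1.3,"dy":0,"dz":1.5,"claw":5},{"ax":0,"ay":0,"az":0,"dx":1.3,"dy":0,"dz":1.5,"claw":5},{"ax":0,"ay":0,"az":0,"dx":1.3,"dy":0,"dz":1.5,"claw":5}]'
python3 -m inch '[{"ax":0,"ay":0,"az":0,"dx":0.3,"dy":0,"dz":0.4,"claw":5},{"ax":0,"ay":0,"az":0,"dx":0.6,"dy":0,"dz":0.8,"claw":5},{"ax":0,"ay":0,"az":0,"dx":0.6,"dy":0,"dz":0.8,"claw":5},{"ax":0,"ay":0,"az":0,"dx":0.6,"dy":0,"dz":0.8,"claw":5}]'
python3 - <<'E'
from h import *
RT=wpose();print(RT[1]-RT[0][:,2]*r.grip_depth,r.get_state()["moment"].round(2),r.get_state()["ft_force"].round(2))
E
```

```text
clock: 10.65
tcp_pos: [0.4173, 0.3634, 0.0376]
orientation: [1.386, 2.09, -0.508]
ft_force: [0.3, 0.7, -0.4]
grip_width: 0.0146
gripper_force: 30.0
clock: 10.98
tcp_pos: [0.4174, 0.3634, 0.0367]
orientation: [1.386, 2.089, -0.508]
ft_force: [-0.8, 0.1, 0.4]
grip_width: 0.0145
gripper_force: 30.0
[0.41264101 0.37449941 0.05095192] [0.62 0.15 0.03] [-0.75  0.09  0.37]
```

```bash
python3 -m inch '[{"ax":0,"ay":0,"az":0,"dx":0.3,"dy":0,"dz":0.4,"claw":5},{"ax":0,"ay":0,"az":0,"dx":0.6,"dy":0,"dz":0.8,"claw":5},{"ax":0,"ay":0,"az":0,"dx":0.6,"dy":0,"dz":0.8,"claw":5},{"ax":0,"ay":0,"az":0,"dx":0.6,"dy":0,"dz":0.8,"claw":5}]'
python3 - <<'E'
from h import *
for i in range(6):
    r.get_image("wrist"); s=r.get_state(); print(s["ft_force"].round(2),s["moment"].round(2))
E
```

```text
clock: 11.32
tcp_pos: [0.4173, 0.3637, 0.0359]
orientation: [1.387, 2.09, -0.507]
ft_force: [-1.2, 0.7, 3.3]
grip_width: 0.015
gripper_force: 30.0
[-0.84  2.36  3.89] [ 0.42  0.16 -0.01]
[-1.18  2.57  3.3 ] [ 0.37  0.13 -0.02]
[-0.86  1.74  4.13] [ 0.37  0.13 -0.03]
[-1.13  2.24  3.79] [ 0.37  0.1  -0.03]
[-0.24  1.81  3.45] [ 0.4   0.14 -0.05]
[-1.01  2.22  3.67] [ 0.43  0.08 -0.02]
```

```bash
python3 -m inch '[{"ax":0,"ay":0,"az":0,"dx":0,"dy":0,"dz":0,"claw":17},{"ax":0,"ay":0,"az":0,"dx":0,"dy":0,"dz":0,"claw":20},{"ax":0,"ay":0,"az":0,"dx":0,"dy":0,"dz":0,"claw":30},{"ax":0,"ay":0,"az":0,"dx":0,"dy":0,"dz":0,"claw":40},{"ax":0,"ay":0,"az":0,"dx":0,"dy":0,"dz":0,"claw":40},{"ax":0,"ay":0,"az":0,"dx":0,"dy":0,"dz":-5,"claw":40},{"ax":0,"ay":0,"az":0,"dx":0,"dy":0,"dz":-20,"claw":40},{"ax":0,"ay":0,"az":0,"dx":0,"dy":0,"dz":-45,"claw":40},{"ax":0,"ay":0,"az":0,"dx":0,"dy":0,"dz":-75,"claw":40},{"ax":0,"ay":0,"az":0,"dx":0,"dy":0,"dz":-110,"claw":40},{"ax":0,"ay":0,"az":0,"dx":0,"dy":0,"dz":-130,"claw":40},{"ax":0,"ay":0,"az":0,"dx":0,"dy":0,"dz":-130,"claw":40}]'
python3 - <<'E'
from h import *
RT=wpose();w=r.get_image("wrist");t=r.get_image("top");s=r.get_image("scene");np.savez("w6",R=RT[0],p=RT[1],im=w,top=t,scene=s)
print(r.get_state()["joints"].round(2))
rel(tool(100,0),[.437,.16,.30]); rel(tool(112,20),[.42,.30,.30])
for l in ["large_pan_mouth","small_pan_centre"]: print(l,[(np.round(d["rect"]).tolist(),round(d["p"],2)) for d in r.boxes_of(l,"wrist")][:3])
E
```

```text
clock: 12.62
tcp_pos: [0.382, 0.4469, 0.1384]
orientation: [1.388, 2.097, -0.496]
ft_force: [0.5, 0.4, -0.8]
grip_width: 0.04
gripper_force: 0.0
[-0.98  1.04 -0.45  1.41  0.78  1.49 -1.31]
d mm [-319.2  -60.6   54.4] a deg [ 4.58 40.2  12.34]
d mm [-215.9  -21.8  -33.4] a deg [ 0.48 20.38  0.76]
large_pan_mouth [([130.0, 175.0, 167.0, 90.0], 0.77)]
small_pan_centre [([212.0, 178.0, 80.0, 81.0], 0.83)]
```

```bash
python3 -m inch '[{"ax":0,"ay":4,"az":1,"dx":-30,"dy":-5,"dz":-30,"claw":60},{"ax":1,"ay":10,"az":3,"dx":-70,"dy":-10,"dz":-50,"claw":60},{"ax":2,"ay":17,"az":5,"dx":-110,"dy":-20,"dz":-60,"claw":60},{"ax":3,"ay":24,"az":7,"dx":-150,"dy":-30,"dz":-50,"claw":60},{"ax":4,"ay":31,"az":9,"dx":-190,"dy":-40,"dz":-30,"claw":60},{"ax":4,"ay":37,"az":11,"dx":-230,"dy":-50,"dz":0,"claw":60},{"ax":5,"ay":40,"az":12,"dx":-270,"dy":-56,"dz":30,"claw":60},{"ax":5,"ay":40,"az":12,"dx":-319,"dy":-61,"dz":54,"claw":60},{"ax":5,"ay":40,"az":12,"dx":-319,"dy":-61,"dz":54,"claw":60},{"ax":5,"ay":40,"az":12,"dx":-319,"dy":-61,"dz":54,"claw":60},{"ax":5,"ay":40,"az":12,"dx":-319,"dy":-61,"dz":54,"claw":60}]'
python3 - <<'E'
from h import *
RT=wpose();w=r.get_image("wrist");t=r.get_image("top");s=r.get_image("scene");np.savez("w7",R=RT[0],p=RT[1],im=w,top=t,scene=s)
print(r.get_state()["joints"].round(2),RT[1])
z=lambda c,f:cv2.resize(c[:,:,::-1],None,fx=f,fy=f,interpolation=2)
A=z(w[10:280,150:350],2); o=wpx([.4517,.2848,.062],RT);k=wpx([.437,.04,.036],RT);print(o,k)
B=np.vstack([z(s[255:345,165:265],4),np.zeros((0,400,3),np.uint8)]);Bt=z(t[230:275,150:200],4)
B=np.vstack([B,cv2.copyMakeBorder(Bt,0,0,0,200,0)]);A=A[:540];print(A.shape,B.shape);cv2.imwrite("pics/w7.png",np.hstack([A,B]) if A.shape[0]==B.shape[0] else A)
E
```

```text
clock: 13.78
tcp_pos: [0.4374, 0.1547, 0.2991]
orientation: [-2.027, -2.398, 0.02]
ft_force: [-0.1, 0.3, -0.4]
grip_width: 0.0601
gripper_force: 0.0
[ 0.06  0.48 -0.78  1.92  0.42  0.92 -0.75] [0.43738174 0.154741   0.2990688 ]
[281.16472334  66.97786375] [239.78866157 235.16335964]
(540, 400, 3) (540, 400, 3)
```

View pics/w7.png

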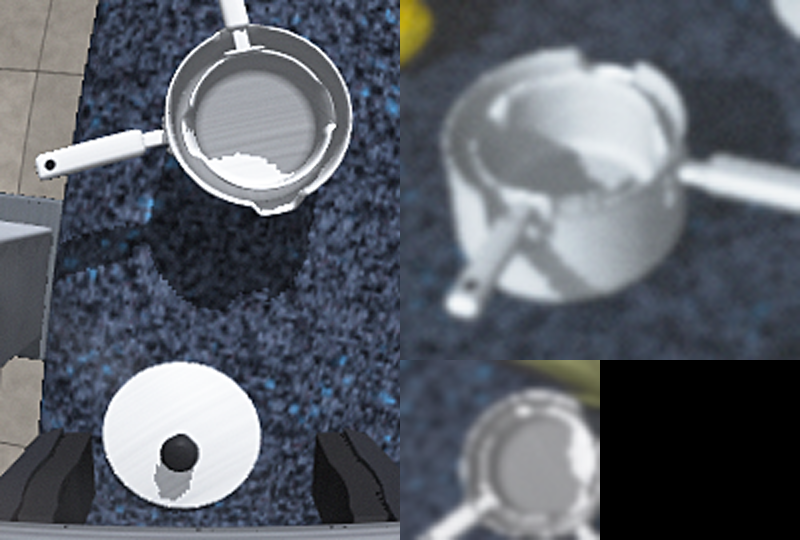

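The picture shows the small pan seated inside the large one, its handle through lip_b at (237,35) and the rims concentric. The large rim spans (166,118) to (352,110), the knob is at (179,453), and the scene view at right confirms it lies level.

```bash
python3 - <<'E'
from h import *
from scipy.optimize import least_squares
w=np.load("w7.npz"); RT=(w["R"],w["p"]); W=lambda u,v,z: wat(u/2+150,v/2+10,z,RT)
P=np.array([W(u,v,.062) for u,v in [(166,118),(170,85),(184,60),(290,32),(320,50),(342,76),(352,110),(346,140),(168,135)]])
f=least_squares(lambda q:np.hypot(*(P[:,:2]-q[:2]).T)-q[2],[.44,.28,.059]);print("pan",f.x,f.fun.round(4))
k=W(179.5,453,.039);l=[W(u,v,.010) for u,v in[(103,435),(261,432),(182,361),(180,508)]];print("knob",k,"lid c",(l[0]+l[1])/2,(l[2]+l[3])/2,np.linalg.norm(l[0]-l[1]))
g=np.array([.437,.040,.036]);R=tool(100);G=lambda z:np.array([k[0],k[1],z+0])-[0,0,r.grip_depth]
rel(R,G(.10));rel(R,G(.036))
E
```

```text
pan [0.44978137 0.2852315  0.05927176] [-0.0001  0.0001 -0.0002 -0.0004 -0.0003  0.0007  0.0009 -0.0011  0.0004]
knob [0.43721051 0.03917296 0.039     ] lid c [0.43684565 0.04261014 0.01      ] [0.43697448 0.03879325 0.01      ] 0.12564958548986388
d mm [-120.1  -18.2  218.7] a deg [-0.54  0.15  0.22]
d mm [-119.9  -17.6  282.7] a deg [-0.54  0.15  0.22]
```

```bash
python3 -m inch '[{"ax":-0.5,"ay":0,"az":0,"dx":-30,"dy":-5,"dz":40,"claw":60},{"ax":-0.5,"ay":0,"az":0,"dx":-60,"dy":-9,"dz":75,"claw":60},{"ax":-0.5,"ay":0,"az":0,"dx":-85,"dy":-13,"dz":110,"claw":60},{"ax":-0.5,"ay":0,"az":0,"dx":-110,"dy":-17,"dz":145,"claw":60},{"ax":-0.5,"ay":0,"az":0,"dx":-120,"dy":-18,"dz":180,"claw":60},{"ax":-0.5,"ay":0,"az":0,"dx":-120,"dy":-18,"dz":205,"claw":60},{"ax":-0.5,"ay":0,"az":0,"dx":-120,"dy":-18,"dz":225,"claw":60},{"ax":-0.5,"ay":0,"az":0,"dx":-120,"dy":-18,"dz":240,"claw":60},{"ax":-0.5,"ay":0,"az":0,"dx":-120,"dy":-18,"dz":240,"claw":60}]'
python3 - <<'E'
from h import *
RT=wpose();k=np.array([.437,.0395,.038]);rel(tool(100),k-[0,0,r.grip_depth],RT)
r.get_image("wrist")
print(wpx([.437,.0395,.0425],RT),[(np.round(d["rect"]).tolist(),round(d["p"],2)) for d in r.boxes_of("lid_knob","wrist")])
im=r.get_image("wrist");g=im.max(2); o=wpx([.437,.0395,.0425],RT).round().astype(int)
sub=(g[o[1]-28:o[1]+28,o[0]-60:o[0]+60]<70).astype(np.uint8);n,lb,st,ce=cv2.connectedComponentsWithStats(sub);i=np.argsort(-st[1:,4])[:4]+1
print(o,[(st[j].tolist(),(ce[j]+o-[60,28]).round(1)) for j in i])
E
```

```text
clock: 14.68
tcp_pos: [0.4364, 0.0406, 0.0578]
orientation: [-2.009, -2.414, 0.009]
ft_force: [0.4, -1.1, -0.5]
grip_width: 0.0602
gripper_force: 0.0
d mm [-1.   0.6 38.5] a deg [-0.27  0.18  0.47]
[251.21491337 233.5905911 ] [([163.0, 128.0, 175.0, 146.0], 0.72)]
[251 234] [([34, 1, 46, 45, 1219], array([249.2, 232.3])), ([0, 21, 7, 35, 188], array([193.2, 245.1])), ([115, 21, 5, 35, 135], array([308.5, 245.3])), ([40, 7, 2, 2, 2], array([231.5, 213.5]))]
```

```bash
python3 -m inch '[{"ax":0,"ay":0,"az":0,"dx":-1,"dy":0,"dz":10,"claw":60},{"ax":0,"ay":0,"az":0,"dx":-1,"dy":0,"dz":20,"claw":60},{"ax":0,"ay":0,"az":0,"dx":-1,"dy":0,"dz":29,"claw":60},{"ax":0,"ay":0,"az":0,"dx":-1,"dy":0,"dz":35,"claw":60},{"ax":0,"ay":0,"az":0,"dx":-1,"dy":0,"dz":38,"claw":60},{"ax":0,"ay":0,"az":0,"dx":-1,"dy":0,"dz":38,"claw":60},{"ax":0,"ay":0,"az":0,"dx":-1,"dy":0,"dz":38,"claw":40},{"ax":0,"ay":0,"az":0,"dx":-1,"dy":0,"dz":38,"claw":30},{"ax":0,"ay":0,"az":0,"dx":-1,"dy":0,"dz":38,"claw":15},{"ax":0,"ay":0,"az":0,"dx":-1,"dy":0,"dz":38,"claw":15},{"ax":0,"ay":0,"az":0,"dx":-1,"dy":0,"dz":38,"claw":15},{"ax":0,"ay":0,"az":0,"dx":-1,"dy":0,"dz":38,"claw":15}]'
python3 - <<'E'
from h import *
RT=wpose();print(RT[1]-RT[0][:,2]*r.grip_depth)
E
```

```text
clock: 15.83
tcp_pos: [0.4383, 0.0371, 0.0228]
orientation: [2.013, 2.407, -0.003]
ft_force: [0.4, -0.3, 3.5]
grip_width: 0.0275
gripper_force: 30.0
[0.43826399 0.03713124 0.04147882]
```

```bash
python3 -m inch '[{"ax":0,"ay":0,"az":0,"dx":0,"dy":0,"dz":-3,"claw":15},{"ax":0,"ay":0,"az":0,"dx":0,"dy":0,"dz":-8,"claw":15},{"ax":0,"ay":0,"az":0,"dx":0,"dy":0,"dz":-18,"claw":15},{"ax":0,"ay":0,"az":0,"dx":0,"dy":0,"dz":-30,"claw":15},{"ax":0,"ay":0,"az":0,"dx":0,"dy":0,"dz":-45,"claw":15},{"ax":0,"ay":0,"az":0,"dx":0,"dy":0,"dz":-60,"claw":15},{"ax":0,"ay":0,"az":0,"dx":0,"dy":0,"dz":-75,"claw":15},{"ax":0,"ay":0,"az":0,"dx":0,"dy":0,"dz":-90,"claw":15},{"ax":0,"ay":0,"az":0,"dx":0,"dy":0,"dz":-100,"claw":15},{"ax":0,"ay":0,"az":0,"dx":0,"dy":0,"dz":-107,"claw":15},{"ax":0,"ay":0,"az":0,"dx":0,"dy":0,"dz":-110,"claw":15},{"ax":0,"ay":0,"az":0,"dx":0,"dy":0,"dz":-110,"claw":15}]'
python3 - <<'E'
from h import *
from scipy.optimize import least_squares
RT=wpose();print(RT[1]);im=r.get_image("wrist");m=r.masks_of("lid_knob","wrist")[0];np.savez("w8",R=RT[0],p=RT[1],im=im,m=m["mask"]);print(m["rect"],m["p"])
c=max(cv2.findContours(m["mask"].astype(np.uint8),0,1)[0],key=len)[:,0]
# lid plane unknown: fit disc edge circle r=.063 in tool coordinates: centre x,y,z (tool) and tilts
from h import CP
p=CP["wrist"];M=p["mount"]
def raytool(u,v): 
    o,d=wray(u,v,(np.eye(3),np.zeros(3)));return o,d
c=c[(c[:,1]<225)] ; print(len(c),c.min(0),c.max(0))
O=[raytool(*q) for q in c]
def res(q):
    n=np.array([q[3],q[4],1]);n/=np.linalg.norm(n);C=q[:3];out=[]
    for o,d in O:
        X=o+d*((C-o)@n)/(d@n);out.append(np.linalg.norm(X-C)-.063)
    return np.array(out)
for fix in(0,1):
    f=least_squares((lambda q:res(np.r_[q,0,0])) if fix else res,[0,0,.01]+([] if fix else [0,0]),loss="soft_l1",f_scale=.001);print((f.x[:3]*1e3).round(1),np.degrees(f.x[3:]).round(1),"rms mm",1e3*np.sqrt(np.mean(f.fun**2)).round(5))
s=r.get_state();print(s["ft_force"].round(2),s["moment"].round(2))
E
```

```text
clock: 16.83
tcp_pos: [0.4383, 0.0374, 0.1327]
orientation: [2.014, 2.407, -0.002]
ft_force: [-0.2, 0.3, -1.3]
grip_width: 0.0272
gripper_force: 30.0
[0.43830825 0.0374215  0.1327185 ]
[145.9, 122.3, 211.9, 187.8] 0.88
312 [147 121] [354 224]
[ 0.4  0.5 17.9] [ 0.9 -0.7] rms mm 8.139999999999999
[ 0.4  0.3 17.6] [] rms mm 8.149999999999999
[-0.27 -0.01 -0.36] [ 0.01 -0.06  0.03]
```

```bash
python3 - <<'E'
from h import *
R=tool(100)
for z in(.1327,.095,.085): rel(R,[.4505,.2842,z])
E
```

```text
d mm [240.7  55.9  -1.5] a deg [-0.02  0.2   0.16]
d mm [240.8  55.9  36.2] a deg [-0.02  0.2   0.16]
d mm [240.9  55.9  46.2] a deg [-0.02  0.2   0.16]
```

```bash
python3 -m inch '[{"ax":0,"ay":0,"az":0,"dx":10,"dy":3,"dz":-1,"claw":15},{"ax":0,"ay":0,"az":0,"dx":30,"dy":7,"dz":-1,"claw":15},{"ax":0,"ay":0,"az":0,"dx":60,"dy":14,"dz":-1,"claw":15},{"ax":0,"ay":0,"az":0,"dx":90,"dy":21,"dz":-1,"claw":15},{"ax":0,"ay":0,"az":0,"dx":120,"dy":28,"dz":-1,"claw":15},{"ax":0,"ay":0,"az":0,"dx":150,"dy":35,"dz":-1,"claw":15},{"ax":0,"ay":0,"az":0,"dx":180,"dy":42,"dz":-1,"claw":15},{"ax":0,"ay":0,"az":0,"dx":205,"dy":48,"dz":-1,"claw":15},{"ax":0,"ay":0,"az":0,"dx":225,"dy":52,"dz":-1,"claw":15},{"ax":0,"ay":0,"az":0,"dx":237,"dy":55,"dz":0,"claw":15},{"ax":0,"ay":0,"az":0,"dx":241,"dy":56,"dz":0,"claw":15},{"ax":0,"ay":0,"az":0,"dx":241,"dy":56,"dz":0,"claw":15}]'
python3 -m inch '[{"ax":0,"ay":0,"az":0,"dx":0,"dy":0,"dz":8,"claw":15},{"ax":0,"ay":0,"az":0,"dx":0,"dy":0,"dz":16,"claw":15},{"ax":0,"ay":0,"az":0,"dx":0,"dy":0,"dz":24,"claw":15},{"ax":0,"ay":0,"az":0,"dx":0,"dy":0,"dz":31,"claw":15},{"ax":0,"ay":0,"az":0,"dx":0,"dy":0,"dz":36,"claw":15},{"ax":0,"ay":0,"az":0,"dx":0,"dy":0,"dz":39,"claw":15},{"ax":0,"ay":0,"az":0,"dx":0,"dy":0,"dz":39,"claw":15},{"ax":0,"ay":0,"az":0,"dx":0,"dy":0,"dz":39,"claw":15}]'
python3 - <<'E'
from h import *
R=tool(100)
for z in(.086,.079): rel(R,[.4505,.2842,z])
E
```

```text
clock: 17.93
tcp_pos: [0.4502, 0.2853, 0.1312]
orientation: [2.013, 2.409, -0.004]
ft_force: [0.8, 0.3, -0.7]
grip_width: 0.0274
gripper_force: 30.0
clock: 18.6
tcp_pos: [0.4507, 0.2845, 0.0926]
orientation: [2.014, 2.407, -0.003]
ft_force: [-0.2, 0.2, -0.9]
grip_width: 0.0278
gripper_force: 30.0
d mm [-0.2 -0.3  6.6] a deg [0.01 0.19 0.17]
d mm [-0.2 -0.3 13.6] a deg [0.01 0.19 0.17]
```

```bash
python3 -m inch '[{"ax":0,"ay":0,"az":0,"dx":0,"dy":0,"dz":2,"claw":15},{"ax":0,"ay":0,"az":0,"dx":0,"dy":0,"dz":4,"claw":15},{"ax":0,"ay":0,"az":0,"dx":0,"dy":0,"dz":6,"claw":15},{"ax":0,"ay":0,"az":0,"dx":0,"dy":0,"dz":7,"claw":15},{"ax":0,"ay":0,"az":0,"dx":0,"dy":0,"dz":8,"claw":15},{"ax":0,"ay":0,"az":0,"dx":0,"dy":0,"dz":9,"claw":15},{"ax":0,"ay":0,"az":0,"dx":0,"dy":0,"dz":9,"claw":15}]'
python3 -m inch '[{"ax":0,"ay":0,"az":0,"dx":0,"dy":0,"dz":1,"claw":15},{"ax":0,"ay":0,"az":0,"dx":0,"dy":0,"dz":2,"claw":15},{"ax":0,"ay":0,"az":0,"dx":0,"dy":0,"dz":2,"claw":15},{"ax":0,"ay":0,"az":0,"dx":0,"dy":0,"dz":2,"claw":15}]'
python3 -m inch '[{"ax":0,"ay":0,"az":0,"dx":0,"dy":0,"dz":1,"claw":15},{"ax":0,"ay":0,"az":0,"dx":0,"dy":0,"dz":1.5,"claw":15},{"ax":0,"ay":0,"az":0,"dx":0,"dy":0,"dz":1.5,"claw":15},{"ax":0,"ay":0,"az":0,"dx":0,"dy":0,"dz":1.5,"claw":15}]'
```

```text
clock: 19.18
tcp_pos: [0.4507, 0.2844, 0.0835]
orientation: [2.014, 2.407, -0.003]
ft_force: [0.7, 0.2, -0.5]
grip_width: 0.0272
gripper_force: 30.0
clock: 19.52
tcp_pos: [0.4508, 0.2844, 0.0816]
orientation: [2.014, 2.407, -0.003]
ft_force: [0.7, -0.5, -1.6]
grip_width: 0.0274
gripper_force: 30.0
clock: 19.85
tcp_pos: [0.4508, 0.2844, 0.0801]
orientation: [2.014, 2.407, -0.003]
ft_force: [0.6, 0.3, -1.7]
grip_width: 0.0275
gripper_force: 30.0
```

Inside the mouth with no contact yet; on down gently.

```bash
python3 -m inch '[{"ax":0,"ay":0,"az":0,"dx":0,"dy":0,"dz":0.5,"claw":15},{"ax":0,"ay":0,"az":0,"dx":0,"dy":0,"dz":1,"claw":15},{"ax":0,"ay":0,"az":0,"dx":0,"dy":0,"dz":1,"claw":15},{"ax":0,"ay":0,"az":0,"dx":0,"dy":0,"dz":1,"claw":15}]'
python3 -m inch '[{"ax":0,"ay":0,"az":0,"dx":0,"dy":0,"dz":0.5,"claw":15},{"ax":0,"ay":0,"az":0,"dx":0,"dy":0,"dz":0.8,"claw":15},{"ax":0,"ay":0,"az":0,"dx":0,"dy":0,"dz":0.8,"claw":15},{"ax":0,"ay":0,"az":0,"dx":0,"dy":0,"dz":0.8,"claw":15}]'
```

```text
clock: 20.18
tcp_pos: [0.4509, 0.2845, 0.0798]
orientation: [2.014, 2.407, -0.002]
ft_force: [-1.0, -0.9, 5.2]
grip_width: 0.0275
gripper_force: 30.0
clock: 20.52
tcp_pos: [0.4509, 0.2845, 0.0797]
orientation: [2.013, 2.407, -0.002]
ft_force: [-2.3, -2.1, 11.4]
grip_width: 0.0272
gripper_force: 30.0
```

```bash
python3 -m inch '[{"ax":0,"ay":0,"az":0,"dx":0,"dy":0,"dz":-1,"claw":15},{"ax":0,"ay":0,"az":0,"dx":0,"dy":0,"dz":-1,"claw":29},{"ax":0,"ay":0,"az":0,"dx":0,"dy":0,"dz":-1,"claw":40},{"ax":0,"ay":0,"az":0,"dx":0,"dy":0,"dz":-1,"claw":60},{"ax":0,"ay":0,"az":0,"dx":0,"dy":0,"dz":-1,"claw":60},{"ax":0,"ay":0,"az":0,"dx":0,"dy":0,"dz":-1,"claw":60},{"ax":0,"ay":0,"az":0,"dx":0,"dy":0,"dz":-10,"claw":60},{"ax":0,"ay":0,"az":0,"dx":0,"dy":0,"dz":-30,"claw":60},{"ax":0,"ay":0,"az":0,"dx":0,"dy":0,"dz":-60,"claw":60},{"ax":0,"ay":0,"az":0,"dx":0,"dy":0,"dz":-95,"claw":60},{"ax":0,"ay":0,"az":0,"dx":0,"dy":0,"dz":-130,"claw":60},{"ax":0,"ay":0,"az":0,"dx":0,"dy":0,"dz":-130,"claw":60}]'
python3 - <<'E'
from h import *
RT=wpose();print(RT[1]);im=r.get_image("wrist");m=r.masks_of("lid_knob","wrist")[0];print(m["rect"],m["p"])
# predicted outline extents of the disc edge if home at (.4508,.2848), z=.066 and if resting crooked
a=np.linspace(0,6.28,200)
for z in(.065,.071):
    q=np.array([wpx([.4508+.063*np.cos(t),.2848+.063*np.sin(t),z],RT) for t in a]);print(z,q.min(0).round(1),(q.max(0)-q.min(0)).round(1))
c=max(cv2.findContours(m["mask"].astype(np.uint8),0,1)[0],key=len);print(cv2.fitEllipse(c))
print(cv2.fitEllipse(q.astype(np.float32)))
cv2.imwrite("pics/fin.png",im[:,:,::-1]); r.get_image("scene")
for l in["tin","spice_jar","salt_mill","lid_knob","large_pan_mouth"]: print(l,[(np.round(d["rect"]).tolist(),round(d["p"],2)) for d in r.boxes_of(l,"scene")][:2])
E
```

```text
clock: 21.52
tcp_pos: [0.4527, 0.2881, 0.2148]
orientation: [2.013, 2.406, 0.014]
ft_force: [0.6, 0.8, -0.4]
grip_width: 0.0599
gripper_force: 0.0
[0.45274407 0.28806267 0.21482169]
[187.1, 124.9, 122.2, 111.4] 0.59
0.065 [186.1 121. ] [121.7 118.5]
0.071 [184.9 121.2] [124.  120.7]
((247.3861083984375, 179.49168395996094), (116.58597564697266, 119.19760131835938), 86.07707214355469)
((246.9334259033203, 181.5341339111328), (120.69046783447266, 124.03300476074219), 90.92373657226562)
tin [([188.0, 207.0, 23.0, 33.0], 0.82), ([181.0, 292.0, 101.0, 38.0], 0.43)]
spice_jar [([176.0, 267.0, 64.0, 42.0], 0.45)]
salt_mill [([263.0, 94.0, 18.0, 31.0], 0.62)]
lid_knob [([176.0, 269.0, 64.0, 42.0], 0.64)]
large_pan_mouth [([180.0, 289.0, 102.0, 44.0], 0.82)]
```

```bash
python3 -c "
from cell import r
print(r.job_done())"
```

```text
the job is handed in; nothing more can be done
None
```

The job is handed in at about 22 s: the small pan stands level in the large pan with its handle through lip_b. The lid met the rim at the height expected for fully home, and I moved nothing else. My last check of the lid and bystanders was by measurement and detector only (the spice jar was not reliably found), since no pictures were left to view.

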